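Move the lift-off door to the showcase with the bird

ROBOT

A 6-joint arm with a two-finger parallel gripper is mounted at the origin on a cart in front of the work surface, level with it; the furniture and walls round the work are solid. World frame = base frame: x ahead of the robot, y to its left, z up, the work surface at z = 0. Lengths are in m, angles in rad, forces in N, time in s.
With the tool pointing down it reaches from about 0.35 to 0.925 m from the base axis. Payload 6.4 kg.
Tool frame: the origin (TCP) lies midway between the tips of the shut fingers; the grasp point (between the pads) lies 19 mm behind it; z points along the fingers, y is the direction in which the jaws open and shut (so a half turn about z gives the same grasp; the last joint's range is limited). The gripper opens to 85 mm and grips with 20 to 120 N. Pads are 22 mm wide; open, the fingers measure 114 mm over their backs; the gripper's body (76 mm by 85 mm) begins 54 mm behind the grasp point. The pads swing forward as they close: fully open they stand 13 mm farther back than shut.
Start: joints at [1.153, 0.245, 1.558, -0, 1.339, -0.174], TCP at [0.157, 0.631, 0.231] pointing down, gripper open.
Joint ranges: [-3.13, 3.13], [-1.02, 2.26], [0.13, 2.54], [-0.95, 4.09], [0.21, 2.88], [-2.74, 2.74]. Speed limits (rad/s): [2.57, 2.57, 3.14, 3.14, 3.14, 3.14].

INTERFACE

Orientations are given as a unit quaternion [x, y, z, w].
In Python, from station import arm, cams, nets gives the robot as it stands.
- The arm moves only by the tool carry_out, never from a script. Its argument "increments" is a list of rows, each a list of 5 numbers: the opening, from -1 (shut) to 1 (fully open), then the shift along the world's x, y, z in mm, then the turn about the world's z in rad. A call has 1 to 12 rows; each row shifts and turns the commanded pose from where the row before left it; what a row does not reach is not made up. A row lasts 1/8 s, in which the tool goes at most 62.5 mm and 10.7 degrees, less where a joint would pass 70% of its speed; a pose out of reach is approached as far as the arm can. A call with a gripper value outside its range is refused whole. The fingers move at their own pace and stop on an object; "force" is the grip in N (left out, the last holds). Time passes only in rows, so rows that do not move let the fingers close. It gives the time, the measured TCP pose, the force and the opening at its end, in the units of the state.
- arm.get_state(): the state, without advancing time (a new reading comes with each control period).
- cams.get_image(name): name is "scene" or "top" or "wrist"; returns a dict with "color" (480x640x3 uint8, blue, green, red), "vertical_fov" (degrees; the focal length in pixels is half the picture's height over the tangent of half this angle, whatever the lens; pixels are square), "cx", "cy" (the principal point, pixels), "R" (3x3) and "t" (3): a world point X has camera coordinates R X + t; the wrist camera has in their place "tool_from_camera" (4x4, takes a point from camera to tool coordinates, whose origin is the TCP and whose axes are the flange's). Camera axes: x right, y down, z forward; pixel columns grow to the right and rows downward; lengths in m; the calibration is good to about 2 mm. A picture is of the moment at which its call begins: read the wrist's pose just before it. There is no depth.
- arm.sign_off(): hands the job in, once; it reports no verdict.
Trained networks look in a picture, given as the dict that the camera call returned (one of the last four; its "shot" number tells which), for a name from the list of things; names that differ only in an ending like _2 or _b are one class to them, and where a whole thing is asked for, a point or a joint stands for the part that bears it (a point fixed in the world has none). Each returns a list of dicts, best first, with "p" (0 to 1); they miss things now and then, are a little off and sometimes report something else, mostly with a low value. They report only what shows in the picture. A call takes as long as a camera call. They do not tell look-alikes from the thing itself.
- nets.look_for(picture, target): "rect" ([left, top, right, bottom] in pixels, round what is visible of it).
- nets.pinpoint(picture, target): "uv" ([column, row] in pixels: a listed point, or the origin of a listed thing).
The state is a dict: "time": time; "joint_pos": joint angles; "joint_vel": joint speeds; "joint_efforts": joint torques, N m; "tcp_pos": TCP position; "tcp_rot": TCP orientation; "ft_force": force on the tool from outside, world axes, zero at the start; "moment": the same for the moment, N m; "opening": opening from 0.0 (shut) to 1.0 (fully open).
Only numpy, scipy, OpenCV 4.12 (cv2) and the standard library are available. Lean on these libraries where they do the work, as an engineer would, in place of code of your own. Each camera call takes 0.05 s, during which the arm holds its last target. There are 200 camera calls.

TASK

The bird has been moved to the other little showcase, so its dust door must follow. Squeeze the two upright tabs on the door's head together to draw in its sprung hinge pins, lift the door off the empty showcase, and hang it in front of the bird: lower it between the steel ears a little high, let the pins out, then press the head down gently until both pins snap fully out into the holes in the ears. Leave the door hanging upright by its pins, knob outwards, and do not disturb the bird or the things standing about.

Things in the scene. Friction and masses are not known exactly. Their poses are not given: they have to be found in the camera images.
- door: Lift-off door, 120 mm wide (y), 14 mm thick (x), 108 mm high, 0.16 to 0.25 kg: aluminium head rail over a wooden frame with clear pane and small brass knob in front. Origin: on its hinge line (axis of both pins), midway across; x to its back (into the case), y along the hinge line, z up. Rail top 8 mm above the origin, lower edge 100 mm below, back face 7 mm behind.
- door_tabs (a point): Midway between the two upright steel tabs on the pins, 30 mm above the hinge line: where to squeeze. Tabs: 20 mm along x, 5 mm thick along y, from 10 to 38 mm above the hinge line; 52 mm over their outer faces at rest, 35 mm when squeezed to the stops, which draws both pins in 1 mm behind the door's ends. Squeezed, they also carry the door.
- door_rail (a point): Middle of the head rail's top face, 8 mm above the hinge line. Outside the tabs, from 27 to 60 mm either side of the middle, the rail is bare and flat: the place to press down on with open fingertips.
- pin_left (a joint): How far the door's pin at +y is drawn in (m): 0 = fully out, 7.5 mm past the door's end, as when in a hole; 0.0085 = fully in. Pressed on the flat of an ear beside a hole it reads 0.0035 to 0.0075. Round steel pin, 6 mm thick, flat end with a 0.7 mm chamfer; its spring pushes 2.4 N when out, 5 N when in.
- pin_right (a joint): The same for the door's pin at -y.
- case_empty: The empty wooden showcase on which the door hangs at first, fixed: 150 mm wide, 108 mm deep with its ears, 111 mm high (ears to 137), clear top. Origin on the table under its hinge line, midway across; x into the case, y along the hinge line, z up. The front edges of top and plinth are 8 mm behind the hinge line.
- case_empty_hinge (a point): Middle of the empty case's hinge line, 115 mm above the table. The door hangs here at first, 1 mm lower (play in the holes).
- case_bird: The same showcase with the bird in it and no door; same sizes and axes. A steel ear stands out in front at each side: inner faces 62 mm from the middle (2 mm play at each end of the door), with an 8 mm round hole for a pin. Each ear reaches 22 mm above and 30 mm below its hole and 13 mm in front. With the door's back against the front edge of the top, the pins are 1 mm too far back.
- case_bird_hinge (a point): Nominal middle of the bird case's hinge line, 115 mm above the table. The ears are screwed on through upright slots, set by eye: both holes lie together up to 7 mm above or below this point; by how much must be felt. Fore-and-aft they are true; pins within about 1.5 mm slip in.
- case_bird_ears (a point): Point midway between the ears, 12 mm above the nominal hinge line. Pins let out here press on the ears' flats, whose friction holds the door up; pressing the rail down then takes some 1 to 6 N until the pins snap into the holes and the door stands firm. More than 25 N between door and case would bend the ears.
- bird: Glazed bird ornament, 36 x 64 x 45 mm, loose in the bird's case. Origin under its middle.
- tape_roll: Loose roll of brown tape, 93 mm across, 48 mm high, on the table in front. Origin under its middle.
- striped_candle: Loose striped candle jar, 61 mm across, 60 mm high, on the table in front. Origin under its middle.
- speckled_bird: Loose pale bird ornament, 36 x 64 x 45 mm, on the table in front. Origin under its middle.
- door_knob (a point): Front end of the small brass knob (11 mm across) on the door's front, 18 mm in front of and 94 mm below the hinge line, midway across. The knob must face outwards, away from the case.
Not all that is in view belongs to the job. There is more than one size of the door; the job needs the larger.

How it is judged:
By the outcome, as a careful person would: the job done as asked, in the order asked, and still so for the second after the job is handed in, with the robot touching nothing.
It also fails if it takes over 45 s, if anything falls off the work surface, if the arm or the gripper's body presses on something with over 40 N, if the wrist force passes 120 N, or if a joint passes its speed limit or range.

## Working session

There is one attempt and no reset: what is moved stays moved. The work goes in short steps, Python scripts to look and compute and a tool call to move; the robot and the scene stay as the last step left them, time stands still between calls to the robot, and variables do not carry over. Pictures are saved under pics/ and viewed, about 8 in all and at most 12, crops included, and the job is handed in when it is done.

Besides the shell and the picture viewer there is one more tool, called after "Emit:" as name([rows], argument=value, ...), one row to a line, values as JSON. carry_out: Moves the arm, as the interface text tells. Its arguments: {"type":"object","properties":{"increments":{"type":"array"},"force":{"type":"number"}},"required":["increments"]}

```bash
mkdir -p pics; cat > h.py <<'E'
import numpy as np, cv2
from station import arm, cams, nets
from scipy.spatial.transform import Rotation as Rn
def shot(name):
    st=arm.get_state(); p=cams.get_image(name); p=dict(p)
    return p, st
def cam(p,st):
    f=240/np.tan(np.radians(p["vertical_fov"])/2)
    K=np.array([[f,0,p["cx"]],[0,f,p["cy"]],[0,0,1]])
    if "R" in p: R,t=np.array(p["R"]),np.array(p["t"])
    else:
        T=np.eye(4);T[:3,:3]=Rn.from_quat(st["tcp_rot"]).as_matrix();T[:3,3]=st["tcp_pos"]
        M=np.linalg.inv(T@np.array(p["tool_from_camera"]));R,t=M[:3,:3],M[:3,3]
    return K,R,t
def onplane(c,uv,z):
    K,R,t=c; d=R.T@np.linalg.inv(K)@np.array([uv[0],uv[1],1]); o=-R.T@t
    return o+d*(z-o[2])/d[2]
def proj(c,X):
    K,R,t=c; q=K@(R@np.array(X)+t); return q[:2]/q[2]
def tri(obs):
    A=[]
    for c,uv in obs:
        P=c[0]@np.c_[c[1],c[2]]; A+= [uv[0]*P[2]-P[0],uv[1]*P[2]-P[1]]
    X=np.linalg.svd(np.array(A))[2][-1]; return X[:3]/X[3]
E
python3 - <<'E'
from h import *
np.set_printoptions(precision=4,suppress=True)
s=arm.get_state(); print(s)
C={}
names={"door_tabs":.145,"door_rail":.122,"case_empty":0,"case_empty_hinge":.115,"case_bird":0,"case_bird_hinge":.115,"bird":0.005,"door_knob":.02,"tape_roll":0,"striped_candle":0,"speckled_bird":0}
P={}
for n in ["scene","top"]:
    p,st=shot(n); C[n]=cam(p,st); cv2.imwrite(f"pics/{n}0.png",p["color"])
    print(n,"cam at",-C[n][1].T@C[n][2])
    for k,z in names.items():
        for r in nets.pinpoint(p,k)[:3]:
            print(n,k,round(r["p"],2),np.array(r["uv"]),onplane(C[n],r["uv"],z))
            P.setdefault((k,n),r["uv"])
for k in names:
    if (k,"scene") in P and (k,"top") in P: print("tri",k,tri([(C[n],P[k,n]) for n in C]))
E
```

```text
{'time': 0.0, 'joint_pos': array([ 1.1529,  0.2458,  1.559 ,  0.    ,  1.3387, -0.1741]), 'joint_vel': array([-0.0003,  0.0017,  0.0005, -0.0004, -0.0014, -0.0006]), 'joint_efforts': array([  0.001 , -42.9521, -32.6122,  -0.0003,   0.0054,   0.    ]), 'tcp_pos': array([0.1567, 0.6303, 0.2302]), 'tcp_rot': array([ 0.1216,  0.9926, -0.0009, -0.0003]), 'ft_force': array([ 0.2023, -0.133 , -0.0892]), 'moment': array([ 0.0566,  0.0369, -0.0448]), 'opening': 0.9987893797096354}
scene cam at [-0.6668 -0.9064  0.7281]
scene door_tabs 0.77 [302.6 227.7] [ 0.4938 -0.2019  0.145 ]
scene door_tabs 0.61 [437.7 281.9] [ 0.3708 -0.627   0.145 ]
scene door_rail 0.96 [433.1 289.8] [ 0.3713 -0.6182  0.122 ]
scene door_rail 0.64 [306.3 232.2] [ 0.5167 -0.2     0.122 ]
scene case_empty_hinge 0.81 [306.4 240. ] [ 0.484  -0.2193  0.115 ]
scene case_bird 0.83 [245.4 245.9] [0.5676 0.0611 0.    ]
scene case_bird_hinge 0.73 [241.3 210.9] [0.5788 0.0758 0.115 ]
scene bird 0.5 [250.7 234.6] [0.6402 0.092  0.005 ]
scene door_knob 0.94 [303.9 269.3] [ 0.4847 -0.2085  0.02  ]
scene door_knob 0.93 [434.  318.6] [ 
[... 1017 characters left out ...]
0.4856 -0.216   0.02  ]
top door_knob 0.72 [485.8 286.1] [ 0.4296 -0.6075  0.02  ]
top door_knob 0.69 [181.8 212.8] [0.5893 0.0901 0.02  ]
top tape_roll 0.96 [246.9 296.4] [ 0.3999 -0.0658  0.    ]
top striped_candle 0.77 [302.9 297. ] [ 0.4004 -0.1939  0.    ]
top speckled_bird 0.76 [176.1 290.8] [0.4103 0.097  0.    ]
tri door_tabs [ 0.4939 -0.2059  0.1462]
tri door_rail [ 0.6052 -0.3781 -0.0601]
tri case_empty_hinge [ 0.4996 -0.2098  0.1066]
tri case_bird [ 0.5714  0.0682 -0.0032]
tri case_bird_hinge [0.5722 0.071  0.1182]
tri door_knob [ 0.4834 -0.2133  0.0222]
tri tape_roll [ 0.4006 -0.0675  0.0029]
tri striped_candle [ 0.4022 -0.1962 -0.0019]
tri speckled_bird [ 0.4079  0.105  -0.013 ]
```

```bash
python3 - <<'E'
import cv2
a=cv2.imread("pics/scene0.png")[170:345,160:480]; b=cv2.imread("pics/top0.png")[170:330,130:520]
a=cv2.resize(a,None,fx=2.4,fy=2.4,interpolation=cv2.INTER_CUBIC); b=cv2.resize(b,None,fx=2.05,fy=2.05,interpolation=cv2.INTER_CUBIC)
cv2.imwrite("pics/a1.png",a); cv2.imwrite("pics/b1.png",b)
E
```

```text
(no output)
```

View pics/a1.png

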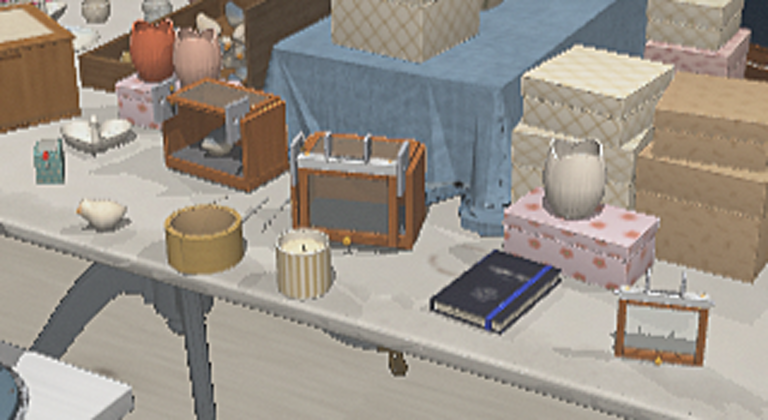

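View pics/b1.png

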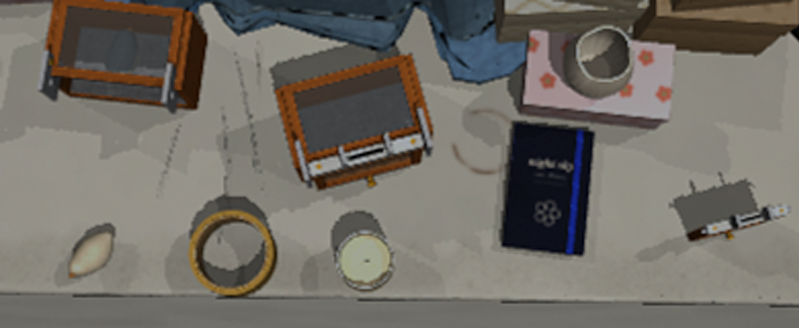

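The scene crop shows the door on the middle case (crop ~(345,175)), the bird case to its left with an open front (~(225,135)), and the small decoy door at the right. From the top view, the door case is yawed about +15° and the bird case about −6°. I'm moving closer to measure these properly.

Emit:
carry_out([
  [1,42,-42,18,0.03],
  [1,42,-42,18,0.03],
  [1,42,-42,18,0.03],
  [1,42,-42,18,0.03],
  [1,42,-42,18,0.03],
  [1,42,-42,0,0.03],
  [1,4,-58,0,0.03],
  [1,4,-58,0,0.03],
  [1,4,-58,0,0.03],
  [1,4,-58,0,0.03],
  [1,4,-58,0,0.03],
  [1,4,-58,0,0.03],
])

```text
time: 2.7
tcp_pos: [0.4327, 0.029, 0.3216]
tcp_rot: [-0.059, 0.998, -0.0, 0.001]
ft_force: [1.0, -0.3, -0.2]
opening: 1.001
```

```bash
python3 - <<'E'
from h import *
np.set_printoptions(precision=4,suppress=True)
p,st=shot("wrist"); c=cam(p,st); cv2.imwrite("pics/w1.png",p["color"]); print(p["tool_from_camera"],st["tcp_pos"],-c[1].T@c[2])
for k,z in {"case_bird_hinge":.115,"case_bird_ears":.127,"case_bird":0,"bird":.005}.items():
    for r in nets.pinpoint(p,k)[:2]: print(k,r["p"],r["uv"],onplane(c,r["uv"],z))
E
```

```text
[[-0.0012 -0.9534 -0.3018  0.0771]
 [ 1.     -0.001  -0.0006  0.0016]
 [ 0.0002 -0.3018  0.9534 -0.1417]
 [ 0.      0.      0.      1.    ]] [0.4327 0.029  0.3216] [0.3557 0.0216 0.4633]
case_bird_hinge 0.78 [329.4, 326.2] [0.5692 0.0661 0.115 ]
case_bird_hinge 0.16 [327.9, 333.3] [0.5786 0.0656 0.115 ]
case_bird_ears 0.94 [328.8, 334.1] [0.5718 0.0652 0.127 ]
case_bird 0.93 [321.1, 281.0] [0.5672 0.0591 0.    ]
case_bird 0.58 [81.1, 242.5] [ 0.5479 -0.2805  0.    ]
bird 0.62 [321.6, 323.9] [0.6342 0.068  0.005 ]
```

View pics/w1.png

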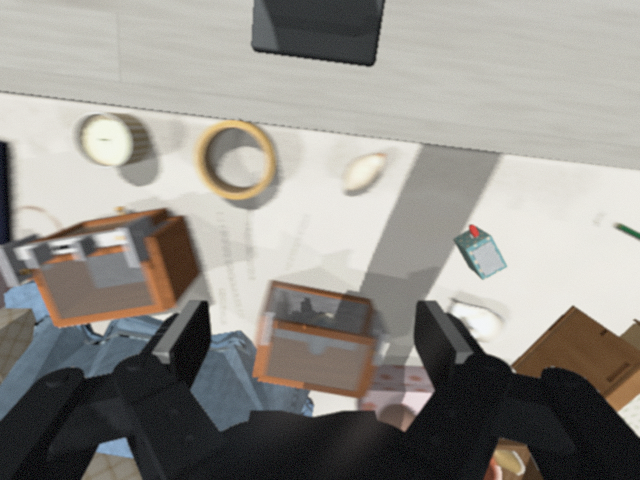

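Emit:
carry_out([
  [1,4,-56,0,0.03],
  [1,4,-58,0,0.03],
  [1,4,-58,0,0.03],
  [1,4,-58,0,0.03],
  [1,0,0,0,0.03],
])

```text
time: 3.58
tcp_pos: [0.4493, -0.2007, 0.3209]
tcp_rot: [-0.132, 0.991, 0.0, -0.0]
ft_force: [-0.2, 0.6, 0.3]
opening: 0.999
```

The wrist view shows the bird case at (320,340), with its top's front edge running from about (275,315) to (372,330). The door case is at the left.

```bash
python3 - <<'E'
from h import *
np.set_printoptions(precision=4,suppress=True)
p,st=shot("wrist"); c=cam(p,st); cv2.imwrite("pics/w2.png",p["color"])
for k,z in {"door_tabs":.144,"door_rail":.122,"case_empty_hinge":.115,"case_empty":0,"door_knob":.02}.items():
    for r in nets.pinpoint(p,k)[:2]: print(k,r["p"],r["uv"],onplane(c,r["uv"],z))
a=p["color"][190:400,190:470]
cv2.imwrite("pics/w2c.png",cv2.resize(a,None,fx=2.8,fy=2.8,interpolation=cv2.INTER_CUBIC))
E
```

```text
door_tabs 0.87 [290.5, 259.9] [ 0.5003 -0.2071  0.144 ]
door_tabs 0.2 [294.8, 253.2] [ 0.4924 -0.2048  0.144 ]
door_rail 0.9 [294.7, 253.9] [ 0.5013 -0.2037  0.122 ]
case_empty_hinge 0.63 [292.7, 251.9] [ 0.5023 -0.206   0.115 ]
case_empty 0.55 [294.3, 213.8] [ 0.4906 -0.2129  0.    ]
door_knob 0.63 [296.5, 213.4] [ 0.4844 -0.2106  0.02  ]
```

View pics/w2c.png

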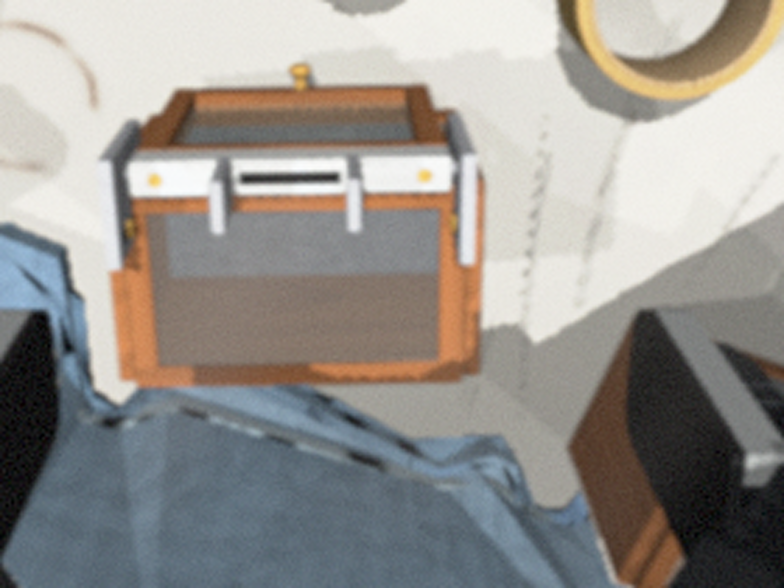

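The crop shows the door's rail top face clearly, with corners at crop (131,157), (449,153), (451,190) and (131,196). The tabs are at crop x 218 and 353. I'll fit the door pose from this.

```bash
cat >> h.py <<'E'
from scipy.optimize import least_squares
def fit(c,pts,uvs,x0,z0):
    def w(q): 
        cs,sn=np.cos(q[2]),np.sin(q[2])
        return [(q[0]+cs*a-sn*b,q[1]+sn*a+cs*b,z0+d) for a,b,d in pts]
    f=lambda q: np.ravel([proj(c,X)-u for X,u in zip(w(q),uvs)])
    r=least_squares(f,x0); return r.x, r.fun.reshape(-1,2)
E
python3 - <<'E'
from h import *
np.set_printoptions(precision=4,suppress=True)
st=arm.get_state(); p=cams.get_image("wrist"); c=cam(p,st); print(st["tcp_pos"])
pts=[(-.007,.06,.008),(-.007,-.06,.008),(.007,-.06,.008),(.007,.06,.008)]
# image right=+y
uv=np.array([(449,153),(131,157),(131,196),(451,190)])/2.8+190
q,r=fit(c,pts,uv,[.5,-.2,.27],.114); print(q,r)
def W(a,b,z): cs,sn=np.cos(q[2]),np.sin(q[2]); return (q[0]+cs*a-sn*b,q[1]+sn*a+cs*b,z)
for n,l in {"tabL top":( 0,.0235,.152),"tabR top":(0,-.0235,.152),"knob":(-.018,0,.02),"hinge":(0,0,.115)}.items():
    print(n,(proj(c,W(*l))-190)*2.8)
np.save("door.npy",q)
E
```

```text
[ 0.4492 -0.1976  0.3214]
[ 0.5002 -0.202   0.2845] [[ 1.4478  0.2613]
 [-1.536   0.6932]
 [-0.4176 -0.5465]
 [ 0.5029 -0.2192]]
tabL top [354.8956 203.4749]
tabR top [216.9508 205.6389]
knob [300.2105  61.9256]
hinge [291.292  167.8388]
```

Emit:
carry_out([
  [1,11,46,-8,-0.06],
  [1,11,46,-12,-0.06],
  [1,11,46,-12,-0.06],
  [1,11,46,-12,-0.06],
  [1,11,46,-12,-0.06],
  [1,11,41,-14,-0.06],
  [1,0,0,0,0],
])

```text
time: 4.8
tcp_pos: [0.514, 0.0748, 0.25]
tcp_rot: [0.044, 0.999, 0.0, -0.001]
ft_force: [0.3, 0.5, -0.2]
opening: 0.998
```

```bash
python3 - <<'E'
from h import *
np.set_printoptions(precision=4,suppress=True)
p,st=shot("wrist"); c=cam(p,st); cv2.imwrite("pics/w3.png",p["color"]); np.savez("w3.npz",K=c[0],R=c[1],t=c[2])
for k,z in {"case_bird_hinge":.115,"case_bird_ears":.127,"case_bird":0,"bird":.005}.items():
    for r in nets.pinpoint(p,k)[:1]: print(k,r["p"],r["uv"],onplane(c,r["uv"],z))
a=p["color"][190:400,190:470]
cv2.imwrite("pics/w3c.png",cv2.resize(a,None,fx=2.8,fy=2.8,interpolation=cv2.INTER_CUBIC))
E
```

```text
case_bird_hinge 0.65 [305.0, 289.2] [0.571  0.0649 0.115 ]
case_bird_ears 0.9 [305.5, 293.7] [0.5693 0.0657 0.127 ]
case_bird 0.91 [307.1, 242.5] [0.5665 0.0655 0.    ]
bird 0.65 [313.5, 295.5] [0.6334 0.0671 0.005 ]
```

View pics/w3c.png

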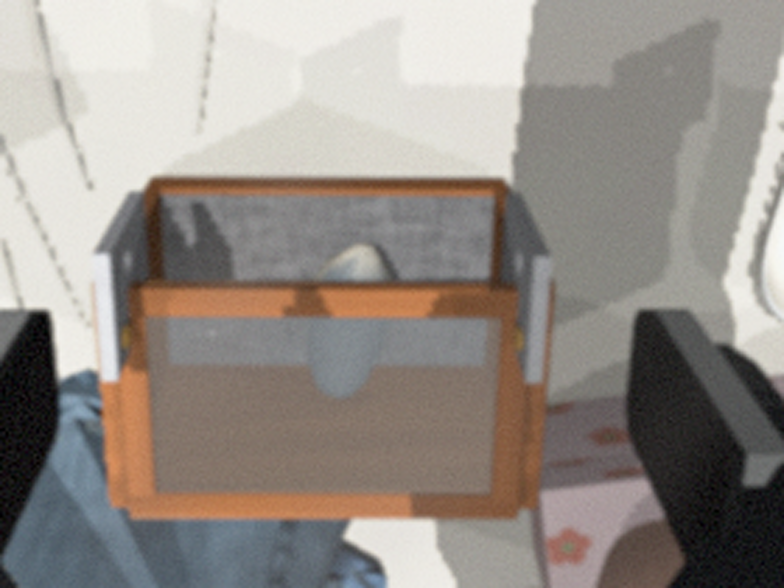

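The crop shows the bird case square to the tool. The ear tops' inner front corners are at crop (118,253) and (535,258), and the holes show at (126,262) and (518,262). The top's front edge runs at row ~287, from x 130 to 518. I'll check the state noise and then fit.

```bash
python3 - <<'E'
from h import *
np.set_printoptions(precision=4,suppress=True)
T=[];Q=[]
for i in range(4):
    st=arm.get_state(); T.append(st["tcp_pos"]); Q.append(Rn.from_quat(st["tcp_rot"]).as_matrix())
    p=cams.get_image("wrist")
T=np.array(T); print(T, [np.arctan2(-m[0,1],m[1,1]) for m in Q])
st["tcp_pos"]=T.mean(0); st["tcp_rot"]=Rn.from_matrix(np.array(Q)).mean().as_quat()
c=cam(p,st); print("f",c[0][0,0])
g=lambda u:np.array(u)/2.8+190
obs=[((-.013,-.062,.137),g((118,253)),1),((-.013,.062,.137),g((535,258)),1),((0,-.062,.115),g((126,262)),1),((0,.062,.115),g((518,262)),1)]
edge=[g((150,287)),g((500,289.5))]
def pt(q,l,m): cs,sn=np.cos(q[2]),np.sin(q[2]); return (q[0]+cs*l[0]-sn*l[1],q[1]+sn*l[0]+cs*l[1],l[2]+m*q[3])
def res(q):
    r=[]
    for l,u,m in obs: r+=list(proj(c,pt(q,l,m))-u)
    for u,s in zip(edge,(-.06,.06)): r.append(3*(proj(c,pt(q,(.008,s,.111),0))[1]-u[1]))
    return r
r=least_squares(res,[.57,.07,-.09,0]); print(r.x,np.array(r.fun))
for m in (-.006,-.003,0,.003,.006):
    rr=least_squares(lambda q:res([*q,m]),[.57,.07,-.09]); print(m,rr.x,rr.cost)
np.save("bird.npy",r.x)
im=cv2.imread("pics/w3.png")
E
```

```text
[[0.5151 0.0711 0.252 ]
 [0.5151 0.071  0.2519]
 [0.5151 0.071  0.2519]
 [0.515  0.071  0.2518]] [np.float64(-0.09471046867675763), np.float64(-0.09494569166602587), np.float64(-0.09511020987941053), np.float64(-0.09507533546345501)]
f 350.616731475323
[ 0.5712  0.0616 -0.1036 -0.0064] [-2.1587 -0.1422  0.2188 -0.8739  1.4353 -0.3945  0.6734  0.5731  0.1254
  0.2328]
-0.006 [ 0.5712  0.0616 -0.1036] 4.356563921450008
-0.003 [ 0.5709  0.0617 -0.1036] 10.299631345250464
0 [ 0.5706  0.0618 -0.1036] 26.06481812278316
0.003 [ 0.5704  0.0619 -0.1036] 52.16489677764181
0.006 [ 0.5701  0.0619 -0.1036] 89.13979218731998
```

```bash
python3 - <<'E'
from h import *
np.set_printoptions(precision=4,suppress=True)
z=np.load("w3.npz"); c=(z["K"],z["R"],z["t"]); print("cam",-c[1].T@c[2])
g=lambda u:np.array(u)/2.8+190
obs=[((-.013,-.062,.137),g((118,253)),1),((-.013,.062,.137),g((535,258)),1),((0,-.062,.115),g((126,262)),1),((0,.062,.115),g((518,262)),1)]
edge=[g((150,287)),g((500,289.5))]
def pt(q,l,m): cs,sn=np.cos(q[2]),np.sin(q[2]); return (q[0]+cs*l[0]-sn*l[1],q[1]+sn*l[0]+cs*l[1],l[2]+m*q[3])
def res(q):
    r=[]
    for l,u,m in obs: r+=list(proj(c,pt(q,l,m))-u)
    for u,s in zip(edge,(-.06,.06)): r.append(3*(proj(c,pt(q,(.008,s,.111),0))[1]-u[1]))
    return r
r=least_squares(res,[.57,.07,-.09,0]); print("bird",r.x,np.array(r.fun)); np.save("bird.npy",r.x)
p=cams.get_image("wrist")
st=dict(tcp_pos=np.array([.4493,-.2007,.3209]),tcp_rot=np.array([-.132,.9912,0,0])); c2=cam(p,st)
pts=[(-.007,.06,.008),(-.007,-.06,.008),(.007,-.06,.008),(.007,.06,.008)]
uv=np.array([(449,153),(131,157),(131,196),(451,190)])/2.8+190
q,rr=fit(c2,pts,uv,[.5,-.2,.27],.114); print("door",q); np.save("door.npy",q)
# w3 vs settled picture, refit by translation of pixels
a=cv2.imread("pics/w3.png")[200:400,200:460]; b=p["color"][200:400,200:460]
print("shift",cv2.phaseCorrelate(cv2.cvtColor(a,6).astype(np.float32),cv2.cvtColor(b,6).astype(np.float32)))
E
```

```text
cam [0.4374 0.0831 0.3919]
bird [ 0.5688  0.0659 -0.0974 -0.0067] [-2.6772 -0.4468  0.743  -1.1769  0.9875 -0.5535  1.1172  0.4146  0.3127
  0.4213]
door [ 0.4995 -0.2054  0.2806]
shift ((0.1565026609410154, 0.08140746892911466), 0.3425520563478823)
```

```bash
python3 - <<'E'
from h import *
p=cams.get_image("wrist"); cv2.imwrite("pics/w3s.png",p["color"])
w=cv2.imread("pics/w3.png"); n=p["color"]
for (x0,y0,x1,y1) in [(225,250,395,380),(220,195,380,290),(60,60,300,180)]:
    m=cv2.matchTemplate(n,w[y0:y1,x0:x1],cv2.TM_CCOEFF_NORMED); _,v,_,l=cv2.minMaxLoc(m); print(v,l[0]-x0,l[1]-y0)
st=arm.get_state(); print(st["tcp_pos"],st["time"])
E
```

```text
0.9644724726676941 5 -3
0.9878376722335815 4 -2
0.9960942268371582 4 -1
[0.51495506 0.07134658 0.25146745] 5.35
```

```bash
python3 - <<'E'
import cv2
a=cv2.imread("pics/w3s.png")[235:380,217:402]
cv2.imwrite("pics/w3sc.png",cv2.resize(a,None,fx=4,fy=4,interpolation=cv2.INTER_CUBIC))
E
```

```text
(no output)
```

View pics/w3sc.png

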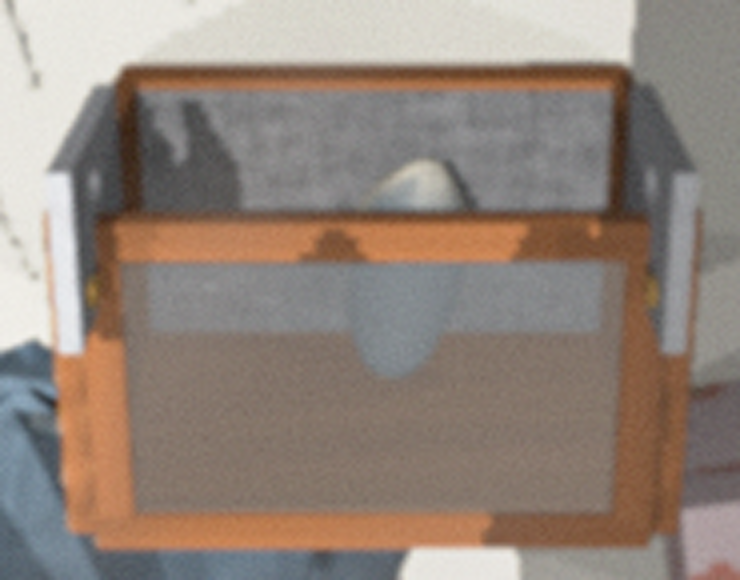

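The settled view has ear tops from (73,172) to (83,352) on the left and (675,175) to (663,352) on the right. The holes are near (95,183) and (651,180), and the top plate spans (98,222) to (650,545). I'll refit from the settled pose.

```bash
python3 - <<'E'
from h import *
np.set_printoptions(precision=4,suppress=True)
p,st=shot("wrist"); c=cam(p,st); print(st["tcp_pos"])
g=lambda u:(np.array(u)+.5)/4-.5+[217,235]
# local(x,y,z), moves with d?, half-width param
E=[((-.013,-.062,.137),(73,172)),((-.013,.062,.137),(675,175)),((0,-.062,.115),(95,183)),((0,.062,.115),(651,180)),((-.013,-.062,.085),(112,88)),((-.013,.062,.085),(640,85))]
B=[((.008,-1,.111),(98,221)),((.008,1,.111),(650,221)),((.095,-1,.111),(97,547)),((.095,1,.111),(650,546))]
def pt(q,l): cs,sn=np.cos(q[2]),np.sin(q[2]); return (q[0]+cs*l[0]-sn*l[1],q[1]+sn*l[0]+cs*l[1],l[2])
def res(q,E=E[:4]):
    r=[]
    for l,u in E: r+=list(proj(c,pt(q,(l[0],l[1],l[2]+q[3])))-g(u))
    for l,u in B: r+=list(proj(c,pt(q,(l[0],l[1]*q[4],l[2])))-g(u))
    return r
for F in (E,E[:4],E[:2],[]):
    r=least_squares(lambda q:res(q,F),[.57,.07,-.09,0,.062]); print(len(F),r.x); print(np.array(r.fun).reshape(-1,2).round(1).tolist())
E
```

```text
[0.515  0.0713 0.2515]
6 [ 0.5681  0.0659 -0.096  -0.0057  0.0636]
[[-1.1, 0.0], [0.8, -0.7], [-0.3, 0.5], [0.8, 1.3], [0.7, -1.5], [-1.4, -0.7], [-2.7, 0.0], [2.7, 0.1], [3.2, 0.6], [-2.7, 0.9]]
4 [ 0.5681  0.0658 -0.0965 -0.0067  0.0636]
[[-0.9, -0.5], [0.5, -1.2], [-0.2, -0.1], [0.6, 0.8], [-2.8, -0.0], [2.7, 0.1], [3.1, 0.6], [-2.8, 0.9]]
2 [ 0.5681  0.0659 -0.0981 -0.0058  0.0636]
[[-1.0, -0.3], [0.8, -0.7], [-2.7, -0.2], [2.8, 0.2], [3.1, 0.4], [-2.9, 1.0]]
0 [ 0.5677  0.0658 -0.0963 -0.0023  0.0636]
[[-2.9, -0.4], [2.6, -0.3], [3.1, 0.3], [-2.8, 0.6]]
```

Emit:
carry_out([
  [0.6,-3,-46,-8,0.063],
  [0.6,-3,-46,-8,0.063],
  [0.6,-3,-46,-8,0.063],
  [0.6,-2,-46,-8,0.063],
  [0.6,-2,-46,-9,0.063],
  [0.6,-2,-47,-9,0.061],
  [0.6,0,0,0,0],
  [0.6,0,0,0,0],
  [0.6,0,0,0,0],
])

```text
time: 6.52
tcp_pos: [0.5001, -0.2042, 0.2016]
tcp_rot: [-0.141, 0.99, -0.0, 0.0]
ft_force: [-0.3, 0.3, 0.1]
opening: 0.796
```

```bash
python3 - <<'E'
from h import *
np.set_printoptions(precision=4,suppress=True)
p,st=shot("wrist"); c=cam(p,st); cv2.imwrite("pics/w4.png",p["color"]); print(st["tcp_pos"],st["tcp_rot"],st["ft_force"])
np.savez("w4.npz",K=c[0],R=c[1],t=c[2])
q=np.load("door.npy")
for k in ["door_tabs","door_rail"]:
    for r in nets.pinpoint(p,k)[:1]: print(k,r["p"],r["uv"],onplane(c,r["uv"],.144 if "tab" in k else .122))
for b in (.06,-.06):
  for a in (-.007,.007): print(proj(c,(q[0]+np.cos(q[2])*a-np.sin(q[2])*b,q[1]+np.sin(q[2])*a+np.cos(q[2])*b,.122)))
a=p["color"][180:380,185:455]
cv2.imwrite("pics/w4c.png",cv2.resize(a,None,fx=2.9,fy=2.9,interpolation=cv2.INTER_CUBIC))
E
```

```text
[ 0.5001 -0.2042  0.2016] [-0.1413  0.99   -0.0001  0.0002] [-0.2935  0.3111  0.1344]
door_tabs 0.82 [308.0, 257.3] [ 0.4998 -0.2055  0.144 ]
door_rail 0.87 [308.7, 248.3] [ 0.5017 -0.2047  0.122 ]
[399.3543 235.1458]
[397.7554 255.0016]
[217.8197 234.8213]
[219.4744 254.6831]
```

View pics/w4c.png

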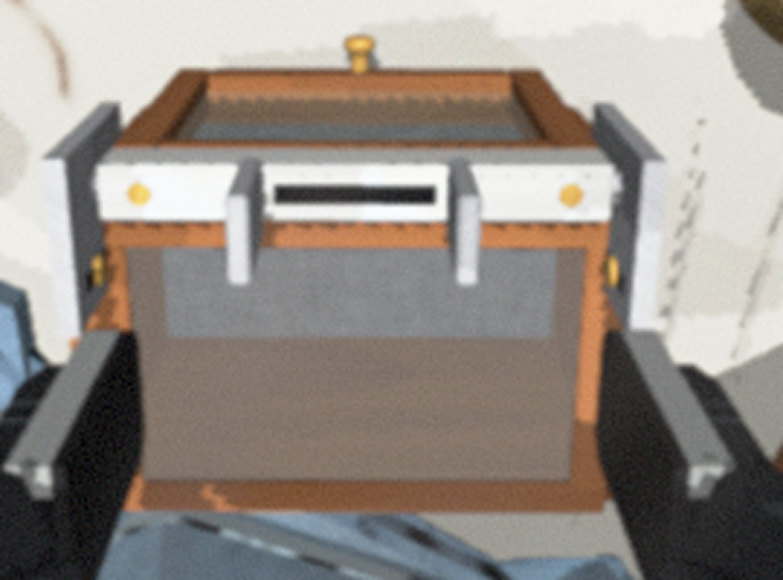

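The rail top's corners are at crop (97,163), (610,163), (610,220) and (97,220), the tabs stand at 238 and 467, and the pins show in the ears. I'll check the tool axis against the picture before descending.

```bash
python3 - <<'E'
from h import *
np.set_printoptions(precision=4,suppress=True)
z=np.load("w4.npz"); c=(z["K"],z["R"],z["t"]); print(c[0])
T=np.array([.5001,-.2042,0]); d=np.array([-np.sin(.2835),np.cos(.2835),0])
for h in (.2016,.2146,.2206,.144,.122): print(h,proj(c,T+[0,0,h]), [proj(c,T+[0,0,h]+s*d*.0357) for s in (-1,1)])
g=lambda u:(np.array(u)+.5)/2.9-.5+[185,180]
pts=[(-.007,.06,.008),(-.007,-.06,.008),(.007,-.06,.008),(.007,.06,.008)]
print(fit(c,pts,[g((610,163)),g((97,163)),g((97,220)),g((610,220))],[.5,-.2,.28],.114))
print([(np.array(u)-[185,180])*2.9 for u in (proj(c,T+[0,0,.2146]-d*.034),proj(c,T+[0,0,.2146]+d*.034))])
E
```

```text
[[350.6167   0.     312.1277]
 [  0.     350.6167 236.7263]
 [  0.       0.       1.    ]]
0.2016 [309.0397 304.2276] [array([229.9788, 304.2932]), array([388.1316, 304.1621])]
0.2146 [308.761  319.3997] [array([222.9861, 319.4676]), array([394.5724, 319.3318])]
0.2206 [308.6158 327.307 ] [array([219.3418, 327.3759]), array([397.9292, 327.238 ])]
0.144 [309.8847 258.2247] [array([251.1827, 258.28  ]), array([368.6038, 258.1693])]
0.122 [310.1029 246.3477] [array([256.6574, 246.3996]), array([363.5625, 246.2957])]
(array([ 0.5005, -0.2066,  0.2825]), array([[ 2.1897,  0.0319],
       [-2.2939,  0.0373],
       [-0.5656,  0.205 ],
       [ 0.67  ,  0.2053]]))
[array([122.0024, 404.4466]), array([595.9073, 404.0716])]
```

Emit:
carry_out([
  [0.5,1,-3,-25,0],
  [0.5,0,0,-25,0],
  [0.5,0,0,-25,0],
  [0.5,0,0,0,0],
  [0.5,0,0,0,0],
  [-0.3,0,0,0,0],
  [-1,0,0,0,0],
  [-1,0,0,0,0],
  [-1,0,0,0,0],
  [-1,0,0,0,0],
], force=50)

```text
time: 7.92
tcp_pos: [0.5006, -0.208, 0.1259]
tcp_rot: [-0.141, 0.99, 0.0, -0.0]
ft_force: [0.4, -0.3, -1.7]
opening: 0.373
```

```bash
python3 - <<'E'
from h import *
np.set_printoptions(precision=4,suppress=True)
p,st=shot("wrist"); c=cam(p,st); cv2.imwrite("pics/w5.png",p["color"]); print(st)
a=p["color"][180:400,160:460]
cv2.imwrite("pics/w5c.png",cv2.resize(a,None,fx=2.6,fy=2.6,interpolation=cv2.INTER_CUBIC))
E
```

```text
{'time': 7.925, 'joint_pos': array([-0.6031,  0.1175,  1.91  ,  0.    ,  1.1148, -2.456 ]), 'joint_vel': array([-0.    , -0.0004, -0.0029, -0.0008,  0.0012, -0.0005]), 'joint_efforts': array([  0.006 , -35.1046, -30.0049,  -0.0012,   0.0024,   0.0002]), 'tcp_pos': array([ 0.5006, -0.208 ,  0.1259]), 'tcp_rot': array([-0.1406,  0.9901,  0.0003, -0.0003]), 'ft_force': array([ 0.4248, -0.3423, -1.6932]), 'moment': array([ 0.043 ,  0.0254, -0.0185]), 'opening': 0.3730338646286922}
```

View pics/w5c.png

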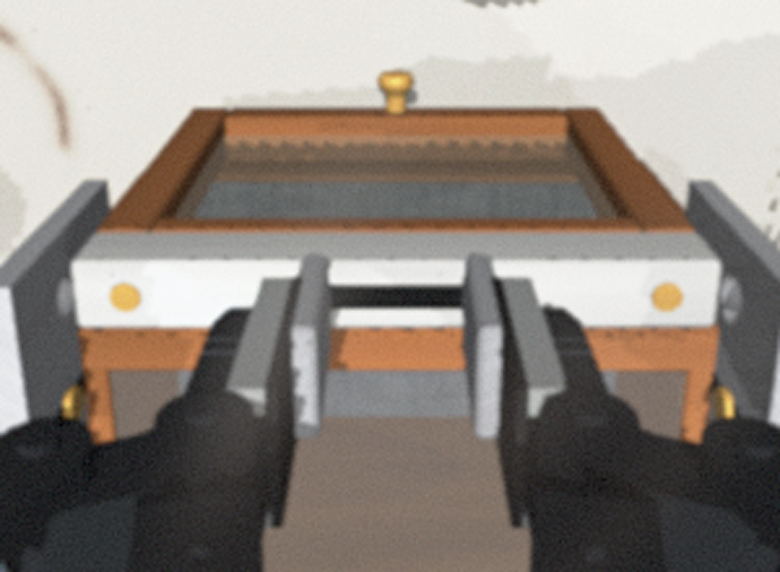

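Both tabs are squeezed to the stops, the pins are drawn in (empty holes visible at (65,297) and (731,297)), and the rail is centred. I'm lifting now.

Emit:
carry_out([
  [-1,0,0,8,0],
  [-1,0,0,16,0],
  [-1,0,0,30,0],
  [-1,0,0,45,0],
  [-1,0,0,45,0],
  [-1,0,0,16,0],
  [-1,0,0,0,0],
])

```text
time: 8.85
tcp_pos: [0.5012, -0.2084, 0.2873]
tcp_rot: [-0.141, 0.99, -0.001, 0.001]
ft_force: [0.3, 1.1, -2.1]
opening: 0.369
```

```bash
python3 - <<'E'
from h import *
np.set_printoptions(precision=4,suppress=True)
p,st=shot("scene"); print(st["tcp_pos"],st["tcp_rot"],st["ft_force"],st["opening"],st["time"])
a=p["color"][130:310,200:400]
cv2.imwrite("pics/s6.png",cv2.resize(a,None,fx=3,fy=3,interpolation=cv2.INTER_CUBIC))
p,st=shot("wrist"); cv2.imwrite("pics/w6.png",p["color"])
w=cv2.imread("pics/w5.png"); x0,y0,x1,y1=180,265,450,315
m=cv2.matchTemplate(p["color"],w[y0:y1,x0:x1],cv2.TM_CCOEFF_NORMED); _,v,_,l=cv2.minMaxLoc(m); print("rail shift",v,l[0]-x0,l[1]-y0)
E
```

```text
[ 0.5012 -0.2084  0.2873] [-0.1407  0.9901 -0.0008  0.0009] [ 0.2667  1.0916 -2.1083] 0.3687620410726295 8.85
rail shift 0.8677409887313843 0 0
```

Emit:
carry_out([
  [-1,9,30,0,-0.054],
  [-1,9,39,0,-0.054],
  [-1,9,43,0,-0.054],
  [-1,9,43,0,-0.054],
  [-1,9,43,0,-0.054],
  [-1,9,42,0,-0.054],
  [-1,9,33,0,-0.055],
  [-1,0,0,0,0],
  [-1,0,0,0,0],
  [-1,0,0,0,0],
])

```text
time: 10.2
tcp_pos: [0.5635, 0.0639, 0.2855]
tcp_rot: [0.049, 0.999, -0.0, -0.001]
ft_force: [-0.1, 0.2, -2.9]
opening: 0.37
```

```bash
python3 - <<'E'
from h import *
np.set_printoptions(precision=4,suppress=True)
p,st=shot("wrist"); c=cam(p,st); cv2.imwrite("pics/w7.png",p["color"]); print(st["tcp_pos"],2*st["tcp_rot"][0],st["ft_force"],st["opening"],st["time"])
a=p["color"][150:400,150:470]; a=cv2.resize(a,None,fx=2,fy=2,interpolation=cv2.INTER_CUBIC)
p,st=shot("scene"); b=p["color"][150:310,200:320]; b=cv2.resize(b,None,fx=1.3,fy=1.3)
cv2.imwrite("pics/w7c.png",a)
E
```

```text
[0.5635 0.0639 0.2855] 0.09787848869729242 [-0.1144  0.2189 -2.8767] 0.370438935775717 10.2
```

View pics/w7c.png

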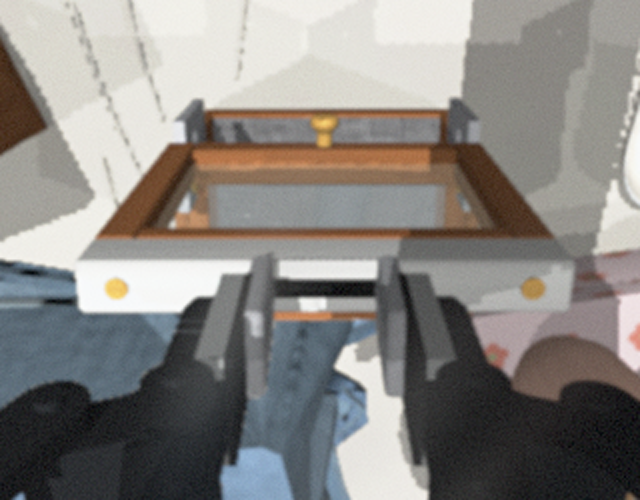

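The door hangs level with the knob outwards, its rail spans crop x 78–572, and the ears below are at ~178–205 and ~450–478. I'll check lateral centring numerically.

```bash
python3 - <<'E'
import cv2,numpy as np
g=cv2.cvtColor(cv2.imread("pics/w7.png"),6).astype(int)
for y in (208,212,216): print(y,"L",g[y,234:260].tolist(),"R",g[y,368:394].tolist())
print("door bottom 227", g[227,222:250].tolist(), g[227,380:408].tolist())
print("rail 295",g[293:298,180:196].mean(0).round().tolist(), g[293:298,428:444].mean(0).round().tolist())
E
```

```text
208 L [232, 231, 232, 216, 185, 157, 132, 124, 121, 114, 103, 91, 85, 82, 80, 84, 85, 77, 76, 75, 74, 74, 91, 115, 120, 125] R [125, 114, 90, 75, 77, 82, 87, 79, 84, 88, 82, 86, 86, 89, 88, 87, 85, 85, 83, 95, 112, 125, 136, 135, 137, 137]
212 L [232, 232, 232, 230, 233, 232, 233, 211, 159, 101, 82, 82, 86, 80, 83, 80, 79, 77, 65, 55, 54, 50, 60, 84, 101, 111] R [125, 111, 76, 60, 62, 77, 85, 83, 89, 84, 90, 88, 87, 81, 86, 103, 126, 149, 155, 154, 157, 147, 141, 139, 130, 139]
216 L [231, 233, 231, 231, 234, 231, 231, 219, 169, 111, 80, 91, 106, 117, 100, 83, 78, 68, 65, 56, 49, 46, 60, 71, 76, 91] R [127, 109, 78, 57, 56, 62, 63, 72, 87, 97, 114, 118, 108, 88, 88, 103, 130, 148, 154, 156, 151, 148, 140, 136, 136, 139]
door bottom 227 [231, 230, 231, 232, 232, 234, 223, 188, 129, 94, 72, 77, 76, 78, 84, 83, 82, 87, 81, 80, 72, 65, 56, 60, 94, 120, 129, 125] [51, 52, 50, 53, 53, 53, 49, 54, 58, 64, 50, 56, 52, 78, 96, 115, 129, 134, 140, 134, 139, 135, 134, 137, 135, 136, 137, 133]
rail 295 [131.0, 133.0, 133.0, 132.0, 134.0, 134.0, 134.0, 150.0, 198.0, 239.0, 249.0, 249.0, 249.0, 249.0, 249.0, 248.0] [183.0, 180.0, 182.0, 180.0, 182.0, 180.0, 170.0, 146.0, 115.0, 97.0, 93.0, 95.0, 96.0, 97.0, 99.0, 99.0]
```

Emit:
carry_out([
  [-1,0,1.2,-20,0],
  [-1,0,0,-12,0],
  [-1,0,0,0,0],
  [-1,0,0,-3,0],
  [-1,0,0,-3,0],
  [-1,0,0,-3,0],
  [-1,0,0,-3,0],
  [-1,0,0,0,0],
])

```text
time: 11.3
tcp_pos: [0.5637, 0.066, 0.2419]
tcp_rot: [0.048, 0.999, -0.0, -0.0]
ft_force: [-0.0, 0.1, -1.0]
opening: 0.37
```

Emit:
carry_out([
  [-1,0,0,-4,0],
  [-1,0,0,-4,0],
  [-1,0,0,-4,0],
  [-1,0,0,-4,0],
  [-1,0,0,-4,0],
  [-1,0,0,-4,0],
  [-1,0,0,0,0],
])

```text
time: 12.18
tcp_pos: [0.5637, 0.066, 0.2178]
tcp_rot: [0.048, 0.999, 0.0, -0.0]
ft_force: [0.6, 0.6, -1.7]
opening: 0.367
```

```bash
python3 - <<'E'
from h import *
np.set_printoptions(precision=4,suppress=True)
p,st=shot("wrist"); c=cam(p,st); cv2.imwrite("pics/w8.png",p["color"]); print(st["tcp_pos"],2*st["tcp_rot"][0],st["ft_force"],st["moment"],st["opening"],st["time"])
a=p["color"][150:400,150:470]; a=cv2.resize(a,None,fx=2.4,fy=2.4,interpolation=cv2.INTER_CUBIC)
cv2.imwrite("pics/w8c.png",a)
w=cv2.imread("pics/w5.png"); x0,y0,x1,y1=180,265,450,315
m=cv2.matchTemplate(p["color"],w[y0:y1,x0:x1],cv2.TM_CCOEFF_NORMED); _,v,_,l=cv2.minMaxLoc(m); print("rail shift",v,l[0]-x0,l[1]-y0)
E
```

```text
[0.5637 0.066  0.2178] 0.09673036866091914 [ 0.5809  0.5727 -1.6905] [ 0.0241  0.0138 -0.0136] 0.36741286154412406 12.175
rail shift 0.732871949672699 0 0
```

Emit:
carry_out([
  [-1,0,0,-10,0],
  [-1,0,0,-13,0],
  [-1,0,0,-13,0],
  [-1,0,0,-13,0],
  [-1,0,0,-13,0],
  [-1,0,0,-10,0],
  [-1,0,0,-6,0],
  [-1,0,0,0,0],
  [-1,0,0,0,0],
])

```text
time: 13.35
tcp_pos: [0.5643, 0.066, 0.1408]
tcp_rot: [0.048, 0.999, -0.0, 0.001]
ft_force: [1.0, -1.2, -1.0]
opening: 0.37
```

Emit:
carry_out([
  [-1,1,-0.1,0,0],
  [-1,1,-0.1,0,0],
  [-1,1,-0.1,0,0],
  [-1,0,0,0,0],
  [-1,0,0,0,0],
])

```text
time: 13.98
tcp_pos: [0.5669, 0.0657, 0.1403]
tcp_rot: [0.048, 0.999, -0.0, -0.0]
ft_force: [-0.3, 0.4, -2.2]
opening: 0.373
```

Emit:
carry_out([
  [-1,0.7,-0.1,0,0],
  [-1,0,0,0,0],
])

```text
time: 14.22
tcp_pos: [0.5676, 0.0656, 0.1403]
tcp_rot: [0.048, 0.999, -0.0, 0.0]
ft_force: [-0.3, 0.0, -2.2]
opening: 0.367
```

Emit:
carry_out([
  [-1,0.7,0,0,0],
  [-1,0,0,0,0],
])

```text
time: 14.48
tcp_pos: [0.5684, 0.0656, 0.1403]
tcp_rot: [0.048, 0.999, 0.0, 0.0]
ft_force: [0.1, 0.2, -2.2]
opening: 0.373
```

Emit:
carry_out([
  [-1,0.7,-0.1,0,0],
  [-1,0,0,0,0],
])

```text
time: 14.72
tcp_pos: [0.5691, 0.0655, 0.1403]
tcp_rot: [0.048, 0.999, -0.0, 0.0]
ft_force: [-0.4, -0.5, -2.0]
opening: 0.367
```

Emit:
carry_out([
  [-1,0.7,-0.1,0,0],
  [-1,0,0,0,0],
])

```text
time: 14.98
tcp_pos: [0.5698, 0.0654, 0.1403]
tcp_rot: [0.048, 0.999, -0.0, 0.0]
ft_force: [0.9, 0.0, -2.1]
opening: 0.371
```

Emit:
carry_out([
  [-1,0.7,-0.1,0,0],
  [-1,0,0,0,0],
])

```text
time: 15.22
tcp_pos: [0.5705, 0.0653, 0.1403]
tcp_rot: [0.048, 0.999, -0.0, 0.0]
ft_force: [-0.9, 0.3, -1.4]
opening: 0.373
```

Emit:
carry_out([
  [-1,0.7,-0.1,0,0],
  [-1,0,0,0,0],
])

```text
time: 15.48
tcp_pos: [0.5708, 0.0652, 0.1402]
tcp_rot: [0.048, 0.999, 0.0, -0.0]
ft_force: [-2.1, -0.1, -0.7]
opening: 0.363
```

Emit:
carry_out([
  [-1,0.7,-0.1,0,0],
  [-1,0,0,0,0],
])

```text
time: 15.72
tcp_pos: [0.5711, 0.0652, 0.1401]
tcp_rot: [0.048, 0.999, 0.0, -0.001]
ft_force: [-4.7, -0.3, 1.6]
opening: 0.371
```

```bash
python3 - <<'E'
from h import *
np.set_printoptions(precision=4,suppress=True)
p,st=shot("wrist"); cv2.imwrite("pics/w9.png",p["color"]); print(st["tcp_pos"],2*st["tcp_rot"][0],st["ft_force"],st["moment"],st["opening"],st["time"])
a=p["color"][180:380,155:470]; cv2.imwrite("pics/w9c.png",cv2.resize(a,None,fx=2.5,fy=2.5,interpolation=cv2.INTER_CUBIC))
E
```

```text
[0.5711 0.0652 0.1401] 0.09656284186188713 [-4.6508 -0.302   1.5553] [0.1058 0.9674 0.0844] 0.3709981526401329 15.725
```

View pics/w9c.png

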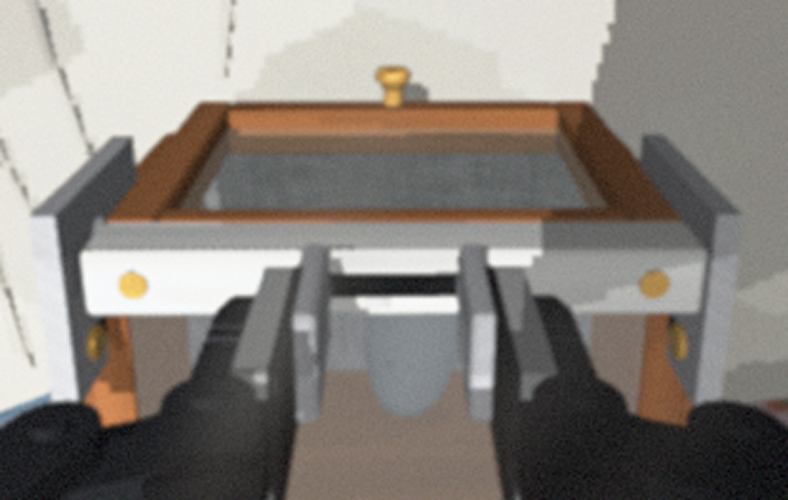

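The door sits between the ears. It touches the top's edge at TCP x≈0.5706 and is about 1 mm too far to +y. I'll come forward 1 mm from contact, recentre, then let the pins out.

Emit:
carry_out([
  [-1,-1.2,-0.4,0,0],
  [-1,-1.1,-0.3,0,0],
  [-1,0,0,0,0],
  [-1,0,0,0,0],
])

```text
time: 16.27
tcp_pos: [0.5699, 0.0643, 0.1405]
tcp_rot: [0.048, 0.999, -0.0, 0.0]
ft_force: [0.0, 0.3, -2.0]
opening: 0.369
```

Emit:
carry_out([
  [-0.1,0,0,0,0],
  [0,0,0,0,0],
  [0.1,0,0,0,0],
  [0.2,0,0,0,0],
  [0.4,0,0,0,0],
  [0.65,0,0,0,0],
  [0.65,0,0,0,0],
])

```text
time: 17.15
tcp_pos: [0.5695, 0.0644, 0.1403]
tcp_rot: [0.048, 0.999, -0.0, 0.0]
ft_force: [-0.1, -0.4, 0.0]
opening: 0.823
```

```bash
python3 - <<'E'
from h import *
np.set_printoptions(precision=4,suppress=True)
p,st=shot("wrist"); cv2.imwrite("pics/w10.png",p["color"]); print(st["tcp_pos"],2*st["tcp_rot"][0],st["ft_force"],st["moment"],st["opening"],st["time"])
a=p["color"][180:380,155:470]; cv2.imwrite("pics/w10c.png",cv2.resize(a,None,fx=2.5,fy=2.5,interpolation=cv2.INTER_CUBIC))
E
```

```text
[0.5695 0.0644 0.1403] 0.0967003251998384 [-0.0787 -0.4197  0.0045] [0.0434 0.038  0.0137] 0.8231498342951004 17.15
```

View pics/w10c.png

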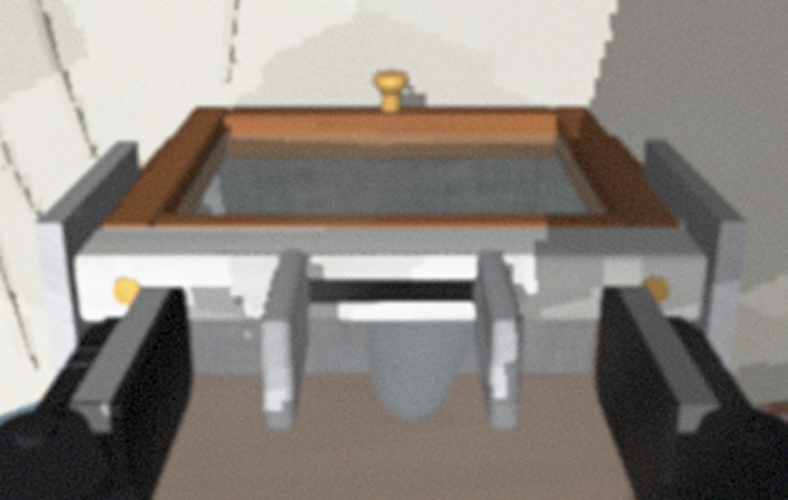

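The door is held on the ears by its pins. It is centred, and the open fingertips are over the bare rail outside the tabs. I'm pressing down gently.

Emit:
carry_out([
  [0.65,0,0,-4,0],
  [0.65,0,0,-3,0],
  [0.65,0,0,-1,0],
  [0.65,0,0,-1,0],
  [0.65,0,0,0,0],
])

```text
time: 17.82
tcp_pos: [0.5695, 0.0644, 0.1312]
tcp_rot: [0.048, 0.999, -0.0, -0.0]
ft_force: [0.6, 0.1, -0.5]
opening: 0.826
```

Emit:
carry_out([
  [0.65,0,0,-1,0],
  [0.65,0,0,-1,0],
  [0.65,0,0,0,0],
])

```text
time: 18.2
tcp_pos: [0.5694, 0.0644, 0.1292]
tcp_rot: [0.048, 0.999, 0.0, -0.0]
ft_force: [0.5, -0.1, 0.1]
opening: 0.826
```

Emit:
carry_out([
  [0.65,0,0,-1,0],
  [0.65,0,0,-1,0],
  [0.65,0,0,0,0],
])

```text
time: 18.58
tcp_pos: [0.5694, 0.0644, 0.1272]
tcp_rot: [0.048, 0.999, 0.0, -0.0]
ft_force: [-0.5, 0.1, -1.0]
opening: 0.826
```

Emit:
carry_out([
  [0.65,0,0,-1,0],
  [0.65,0,0,-1,0],
  [0.65,0,0,0,0],
])

```text
time: 18.95
tcp_pos: [0.5694, 0.0644, 0.1252]
tcp_rot: [0.048, 0.999, 0.0, -0.0]
ft_force: [0.3, -0.2, -0.3]
opening: 0.822
```

Emit:
carry_out([
  [0.65,0,0,-1,0],
  [0.65,0,0,-1,0],
  [0.65,0,0,0,0],
])

```text
time: 19.32
tcp_pos: [0.5698, 0.0644, 0.1236]
tcp_rot: [0.048, 0.999, -0.0, 0.0]
ft_force: [-0.8, 0.5, 2.8]
opening: 0.826
```

Emit:
carry_out([
  [0.65,0,0,-1,0],
  [0.65,0,0,-1,0],
  [0.65,0,0,0,0],
])

```text
time: 19.7
tcp_pos: [0.5698, 0.0643, 0.1214]
tcp_rot: [0.048, 0.999, -0.0, 0.0]
ft_force: [0.3, -0.1, 3.0]
opening: 0.824
```

Emit:
carry_out([
  [0.65,0,0,-1,0],
  [0.65,0,0,-1,0],
  [0.65,0,0,0,0],
])

```text
time: 20.08
tcp_pos: [0.5695, 0.0644, 0.1192]
tcp_rot: [0.048, 0.999, 0.0, 0.0]
ft_force: [0.4, -0.5, 2.3]
opening: 0.827
```

Emit:
carry_out([
  [0.65,0,0,-1,0],
  [0.65,0,0,-1,0],
])

```text
time: 20.32
tcp_pos: [0.5694, 0.0644, 0.1172]
tcp_rot: [0.048, 0.999, -0.0, -0.0]
ft_force: [0.4, 0.5, 3.1]
opening: 0.832
```

Emit:
carry_out([
  [0.65,0,0,-1,0],
  [0.65,0,0,-0.7,0],
])

```text
time: 20.58
tcp_pos: [0.5694, 0.0644, 0.1154]
tcp_rot: [0.048, 0.999, -0.0, -0.0]
ft_force: [0.5, 0.0, 3.3]
opening: 0.824
```

Emit:
carry_out([
  [0.65,0,0,-1,0],
  [0.65,0,0,-0.5,0],
])

```text
time: 20.82
tcp_pos: [0.5694, 0.0644, 0.114]
tcp_rot: [0.048, 0.999, 0.0, -0.0]
ft_force: [0.1, 0.9, 2.8]
opening: 0.825
```

Emit:
carry_out([
  [0.65,0,0,-1,0],
  [0.65,0,0,-0.5,0],
])

```text
time: 21.08
tcp_pos: [0.5694, 0.0644, 0.1125]
tcp_rot: [0.048, 0.999, -0.0, -0.0]
ft_force: [-0.2, 0.1, 1.9]
opening: 0.826
```

Emit:
carry_out([
  [0.65,0,0,-0.8,0],
  [0.65,0,0,-0.5,0],
])

```text
time: 21.32
tcp_pos: [0.5694, 0.0644, 0.1111]
tcp_rot: [0.048, 0.999, 0.0, -0.0]
ft_force: [0.9, -0.1, 3.3]
opening: 0.827
```

Emit:
carry_out([
  [0.65,0,0,-0.8,0],
  [0.65,0,0,-0.5,0],
])

```text
time: 21.58
tcp_pos: [0.569, 0.0644, 0.1093]
tcp_rot: [0.048, 0.999, 0.0, -0.001]
ft_force: [-0.0, 1.5, 1.0]
opening: 0.824
```

Emit:
carry_out([
  [0.65,0,0,-0.8,0],
  [0.65,0,0,-0.5,0],
])

```text
time: 21.82
tcp_pos: [0.5693, 0.0644, 0.1083]
tcp_rot: [0.048, 0.999, -0.0, -0.0]
ft_force: [-0.6, 0.3, 0.2]
opening: 0.824
```

Emit:
carry_out([
  [0.65,0,0,-0.7,0],
  [0.65,0,0,0,0],
])

```text
time: 22.08
tcp_pos: [0.5694, 0.0644, 0.1079]
tcp_rot: [0.048, 0.999, 0.0, -0.0]
ft_force: [-0.3, -0.8, -0.3]
opening: 0.824
```

```bash
python3 - <<'E'
from h import *
np.set_printoptions(precision=4,suppress=True)
p,st=shot("wrist"); cv2.imwrite("pics/w11.png",p["color"]); print(st["tcp_pos"],st["ft_force"],st["time"])
a=cv2.cvtColor(cv2.imread("pics/w10.png"),6).astype(int); b=cv2.cvtColor(p["color"],6).astype(int)
print("before tabs row 340:",a[338:343,255:285].mean(0).astype(int).tolist(),a[338:343,340:370].mean(0).astype(int).tolist())
print("now", b[338:343,245:285].mean(0).astype(int).tolist(),b[338:343,340:380].mean(0).astype(int).tolist())
E
```

```text
[0.5694 0.0644 0.1079] [-0.2658 -0.784  -0.2646] 22.075
before tabs row 340: [124, 122, 123, 121, 129, 160, 195, 218, 223, 225, 224, 222, 208, 189, 173, 159, 139, 114, 99, 105, 116, 120, 120, 118, 120, 121, 118, 118, 120, 119] [121, 121, 121, 120, 122, 123, 122, 119, 114, 104, 109, 126, 149, 162, 168, 166, 163, 153, 143, 135, 132, 121, 117, 117, 120, 121, 119, 120, 121, 120]
now [158, 139, 114, 89, 85, 86, 90, 95, 95, 96, 95, 97, 102, 108, 111, 114, 114, 112, 113, 114, 114, 114, 115, 115, 116, 115, 115, 114, 112, 116, 111, 113, 110, 111, 110, 111, 109, 109, 112, 111] [114, 115, 114, 115, 116, 115, 115, 115, 117, 117, 116, 118, 116, 117, 118, 117, 115, 118, 115, 114, 112, 106, 98, 96, 90, 85, 83, 88, 99, 106, 110, 114, 116, 116, 118, 115, 117, 117, 117, 111]
```

Emit:
carry_out([
  [0.65,0,0,-0.7,0],
  [0.65,0,0,0,0],
])

```text
time: 22.38
tcp_pos: [0.5696, 0.0644, 0.1073]
tcp_rot: [0.048, 0.999, -0.0, 0.0]
ft_force: [-0.4, 0.5, -1.0]
opening: 0.826
```

Emit:
carry_out([
  [0.65,0,0,-0.7,0],
  [0.65,0,0,0,0],
])

```text
time: 22.62
tcp_pos: [0.5698, 0.0644, 0.1071]
tcp_rot: [0.048, 0.999, -0.0, 0.0]
ft_force: [-0.0, -0.8, 3.3]
opening: 0.818
```

Emit:
carry_out([
  [0.65,0,0,-0.7,0],
  [0.65,0,0,0,0],
])

```text
time: 22.88
tcp_pos: [0.5699, 0.0644, 0.1069]
tcp_rot: [0.048, 0.999, -0.0, 0.0]
ft_force: [-3.1, -0.1, 6.3]
opening: 0.831
```

Emit:
carry_out([
  [0.65,0,0,-0.7,0],
  [0.65,0,0,0,0],
])

```text
time: 23.12
tcp_pos: [0.57, 0.0644, 0.1067]
tcp_rot: [0.048, 0.999, -0.0, 0.0]
ft_force: [-3.5, 0.3, 10.0]
opening: 0.828
```

```bash
python3 - <<'E'
from h import *
np.set_printoptions(precision=4,suppress=True)
p,st=shot("wrist"); cv2.imwrite("pics/w12.png",p["color"]); print(st["tcp_pos"],st["ft_force"],st["time"])
q,s2=shot("scene"); cv2.imwrite("pics/s12.png",q["color"])
a=cv2.resize(p["color"][180:400,155:470],(630,440),interpolation=cv2.INTER_CUBIC)
b=cv2.resize(q["color"][185:265,205:305],None,fx=2,fy=2,interpolation=cv2.INTER_CUBIC)
o=np.zeros((600,630,3),np.uint8); o[:440]=a; o[440:600,:200]=b; cv2.imwrite("pics/w12c.png",o)
E
```

```text
[0.57   0.0644 0.1067] [-3.5128  0.3229 10.0385] 23.125
```

It stands firm at 10 N, against about 3 N while sliding. I'm lifting off and checking the tab spacing from the same relative view as the originally hung door.

Emit:
carry_out([
  [0.65,0,0,4,0],
  [0.65,0,0,15,0],
  [0.65,0,0,25,0],
  [0.65,0,0,30,0],
  [0.65,0,0,21,0],
  [0.65,0,0,0,0],
  [0.65,0,0,0,0],
])

```text
time: 24.1
tcp_pos: [0.5689, 0.0644, 0.1993]
tcp_rot: [0.048, 0.999, 0.0, -0.001]
ft_force: [-0.7, -0.9, -0.8]
opening: 0.823
```

```bash
python3 - <<'E'
from h import *
np.set_printoptions(precision=4,suppress=True)
p,st=shot("wrist"); cv2.imwrite("pics/w13.png",p["color"]); print(st["tcp_pos"],st["ft_force"],st["time"])
q,s2=shot("scene"); cv2.imwrite("pics/s13.png",q["color"])
a=cv2.resize(p["color"][180:350,200:430],None,fx=3.2,fy=3.2,interpolation=cv2.INTER_CUBIC)[:400]
b=cv2.resize(q["color"][185:285,170:400],None,fx=2,fy=2,interpolation=cv2.INTER_CUBIC)
o=np.zeros((600,736,3),np.uint8); o[:a.shape[0],:a.shape[1]]=a; o[400:600,:460]=b; cv2.imwrite("pics/w13c.png",o)
E
```

```text
[0.5689 0.0644 0.1993] [-0.6594 -0.9316 -0.8032] 24.1
```

View pics/w13c.png

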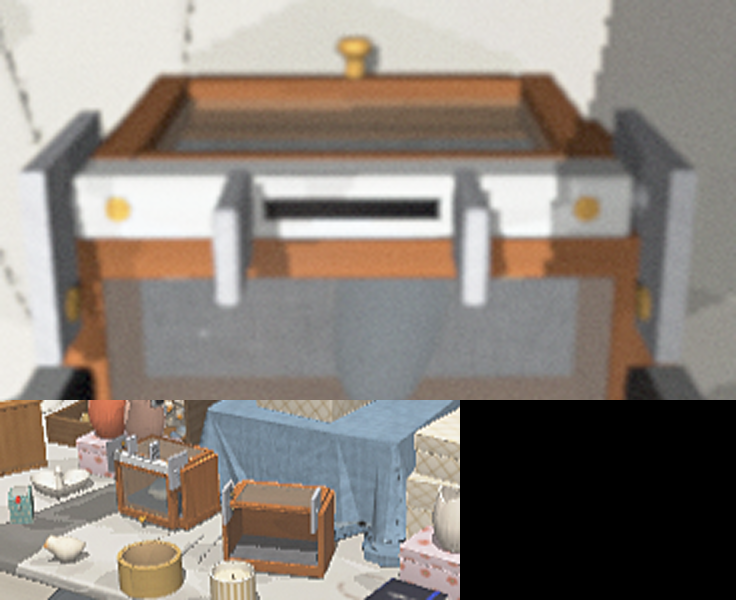

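The tab spacing is 0.445 of the rail width, against 0.446 when the door hung originally, and it's symmetric, so both pins are fully out. The bird, tape roll, candle and speckled bird look undisturbed. I'm handing in.

```bash
python3 - <<'E'
from h import *
print(arm.sign_off())
E
```

```text
the job is handed in; nothing more can be done
None
```

The door now hangs upright on the bird's showcase with its knob outwards. I handed the job in at 24.1 s of the 45 s allowed, with the gripper clear of the door.

- **How it went:** I squeezed the tabs to their stops and lifted the door off the empty case. I lowered it between the bird case's ears and used the front edge of the top to set it fore-and-aft. Then I let the pins out about 13 mm above the nominal hinge line and pressed the rail down. It slid at about 3 N and snapped in with the hinge line roughly 2 mm below nominal.
- **Firmness check:** After the snap the door stood firm under a 10 N press, well below the 25 N limit for the ears.
- **Pin check:** In the last picture the tab spacing is 0.445 of the rail width, against 0.446 when the door first hung, and it is symmetric. That means both pins are fully out.
- **Things standing about:** In the last scene view the tape roll, candle and speckled bird stand where they were, judged by eye. The bird shows in its place behind the pane.
- **What disagreed:** The wrist camera read about 1.5 mm off sideways, and the picture-based hole height (about −6 mm) was too low. I corrected the first from the view of the fingers and the ears, and settled the second by feel. No check failed.

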